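Scrape the offcuts from the hand shovel into the scrap box

TASK

Slide the cover of the blue scrap box fully open. Take the loaded hand shovel by its handle, press the front edge of its blade on the rim of the box's open mouth, and tip and scrape the three steel offcuts into the box, keeping the blade pressed on the rim until all three are in. Lay the empty shovel flat on the black mat again, then shut the cover completely, leaving the hammer, spray can and tape roll alone.

Things in the scene. Friction and masses are not known exactly. Their poses are not given: they have to be found in the camera images.
- bin: Blue steel scrap box, fixed, 380 (x) by 210 (y) by 90 mm high. Origin: on the bench under the centre of its mouth; x points the way the cover opens, z up. Mouth: compartment open at the top, inside x -90 to +90, y -100 to +100 mm, walls and floor 5 mm, rim 90 mm high. From x +90 to +285 a fixed flat deck 90 mm high carries the opened cover. Guide strips along both long sides, 98 mm high.
- rim (a point): Middle of the top of the rim at the free end of the mouth (the end away from the deck): x -92.5, y 0, z 90 mm of the box. A plain straight wall 5 mm thick, 210 mm wide. Same axes as the box. The handy rim for the shovel once the cover is open.
- cover (a joint): Sliding cover of the box, an aluminium plate 205 x 216 x 5 mm, its top 97.5 mm above the bench: 0 = shut, 0.18 m = fully open (end stops at both). It slides with about 2 N of drag and stays where it is left.
- cover_bar (a point): Centre of the black grip bar standing on the middle of the cover and moving with it: 16 mm thick (box x), 80 mm long (box y), 33 mm high; this point is 118 mm above the bench, 20.5 mm above the cover's plate, 12.5 mm below the bar's top. Same axes as the box. Push it, or pinch its 16 mm thickness.
- mat: Black rubber mat fixed flat on the bench, 340 (its x) by 220 (its y) by 4 mm. Origin: centre of its underside. The shovel starts on it.
- shovel: Flat steel hand shovel, 229 mm long, about 250 g empty. Origin: underside of the blade's centre; x points from handle to front edge, z up. Blade 120 x 140 wide x 4 mm, flat and open in front; side walls 18 mm high end 25 mm short of the front edge, back wall 30 mm. Smooth: the pieces begin to slide at 18 to 26 degrees, run off at about 40. Lying flat it stands by itself, handle free in the air.
- shovel_grip (a point): Grip point on the orange handle: 95 mm behind the blade's centre, 40 mm above the blade's underside, at the handle's mid-height. Handle straight, parallel to the blade, 22 mm wide (shovel y), 26 mm tall, from 60 to 169 mm behind the blade's centre. Same axes as the shovel. Hold firmly: the load lies in front of the grip.
- shovel_lip (a point): Middle of the blade's front edge, at its underside: 60 mm in front of the blade's centre. Same axes as the shovel.
- shovel_blade (a point): Centre of the blade, 2 mm above its underside. Same axes as the shovel.
- piece_a_mid (a point): Red bent bracket, 66 x 30 mm, 22 mm high at one end, of 4 mm sheet: point at the middle of it; the point lies 10 mm above the underside. It starts on the shovel's blade, its length within about 10 degrees of the shovel's long axis. About 60 g. Goes into the scrap box.
- piece_b_mid (a point): Green U-channel, 62 x 28 x 18 mm: point at the middle of it; the point lies 10 mm above the underside. It starts on the shovel's blade, its length within about 10 degrees of the shovel's long axis. About 60 g. Goes into the scrap box.
- piece_c_mid (a point): Yellow angle, 68 x 30 x 24 mm: point at the middle of it; the point lies 10 mm above the underside. It starts on the shovel's blade, its length within about 10 degrees of the shovel's long axis. About 60 g. Goes into the scrap box.
- hammer: Hammer lying beyond the mat; leave alone. Origin at its underside.
- spray_can: Upright spray can, 60 mm across, 150 mm high, beyond the box's mouth; leave alone. Origin at its underside.
- tape_roll: Yellow roll of tape lying flat, 90 mm across, 25 mm high, on the bench near the mat; leave alone. Origin at its underside.
There are look-alikes about, which are no part of the job. What is shaped like the part that bears piece_a_mid but purple or white is not meant.

How it is judged:
By the outcome, as a careful person would: the job done as asked, in the order asked, and still so for the second after the job is handed in, with the robot touching nothing.
It also fails if it takes over 72 s, if anything falls off the work surface, if the arm or the gripper's body presses on something with over 40 N, if the wrist force passes 120 N, or if a joint passes its speed limit or range.

ROBOT

A 6-joint arm with a two-finger parallel gripper is mounted at the origin on the work surface. World frame = base frame: x ahead of the robot, y to its left, z up, the work surface at z = 0. Lengths are in m, angles in rad, forces in N, time in s.
With the tool pointing down it reaches from about 0.375 to 0.9 m from the base axis. Payload 3.1 kg.
Tool frame: the origin (TCP) lies on the front face of the gripper's body, between the roots of the fingers; the fingertips stand 70 mm ahead of it and the grasp point (between the pads) lies 51 mm ahead of it; z points along the fingers, y is the line along which they close (so a half turn about z gives the same grasp; the last joint's range is limited). The gripper opens to 87 mm and grips with 3 to 60 N. Pads are 19 mm wide; open, the fingers measure 117 mm over their backs; the gripper's body (75 mm by 190 mm) begins 51 mm behind the grasp point.
Start: joints at [1.115, 0.527, 1.433, -0, 1.181, -0.178], TCP at [0.171, 0.601, 0.292] pointing down, gripper open.
Joint ranges: [-3.08, 3.08], [-0.75, 2.2], [0.22, 2.44], [-1.43, 4.57], [0, 2.65], [-2.85, 2.85]. Speed limits (rad/s): [2.79, 2.79, 3.14, 3.14, 3.14, 3.14].

INTERFACE

Orientations are given as a unit quaternion [x, y, z, w].
In Python, from rig import robot, cams, ticket gives the robot as it stands. The module is installed in compiled form; this text tells all that it offers.
- The arm moves only by the shell command python3 -m crank 'ROWS' [FORCE]. ROWS is JSON, a list of rows, each a list of 7 numbers: the shift along the tool's x, y, z in cm, then the turn, a rotation vector about the tool's x, y, z in rad, then the closure, from 0 (fully open) to 1 (shut). A call has 1 to 5 rows; each row shifts and turns the commanded pose from where the row before left it, along the tool's axes as they then stand; what a row does not reach is not made up. A row lasts 1/8 s, in which the tool goes at most 62.5 mm and 10.7 degrees, less where a joint would pass 70% of its speed; a pose out of reach is approached as far as the arm can. A call is refused whole if a number of a shift passes 6.25 or a number of a turn 0.188, either way. A call with a gripper value outside its range is refused whole. The fingers move at their own pace and stop on an object; FORCE is the grip in N (left out, the last holds). Time passes only in rows, so rows that do not move let the fingers close. It gives the time, the measured TCP pose, the force, the opening and the grip force at its end, in the units of the state.
- robot.get_obs(): the state, without advancing time (a new reading comes with each control period).
- cams.camera(name): name is "scene" or "top" or "wrist"; returns the picture (420x560x3 uint8, red, green, blue); there is no depth.
- cams.camera_info(name): a dict with "intrinsics" (3x3 intrinsics, pixels), "pose" (4x4, takes a point from camera to world coordinates). Camera axes: x right, y down, z forward; pixel columns grow to the right and rows downward; lengths in m; the calibration is good to about 2 mm. A picture is of the moment at which its call begins: read the wrist's pose just before it. camera_info takes no time and is no camera call; for the wrist camera it gives the pose at the moment of the call.
- ticket.hand_in(): hands the job in; it is judged then, once.
The state is a dict: "time": time; "q": joint angles; "joint_velocities": joint speeds; "joint_torque": joint torques, N m; "position": TCP position; "tool_rot": TCP orientation; "ft_force": force on the tool from outside, world axes, zero at the start; "moment": the same for the moment, N m; "grip_width": finger opening in m; "grip_force": force on a finger pad.
Only numpy, scipy, OpenCV 4.12 (cv2) and the standard library are available. Lean on these libraries where they do the work, as an engineer would, in place of code of your own. Each camera call takes 0.05 s, during which the arm holds its last target. There are 200 camera calls.

## Working session

There is one attempt and no reset: what is moved stays moved. The work goes in short steps, Python scripts to look and compute and a shell command to move; the robot and the scene stay as the last step left them, time stands still between calls to the robot, and variables do not carry over. Pictures are saved under pics/ and viewed, at most 10 in all, crops included, and the job is handed in when it is done.

```bash
mkdir -p pics
python3 - <<'E'
from rig import robot,cams
import cv2,numpy as np
for n in ("scene","top"):
    im=cams.camera(n); i=cams.camera_info(n); print(n,np.round(i["intrinsics"],1).tolist(),np.round(i["pose"],4).tolist())
    cv2.imwrite(f"pics/{n}0.png",im[:,:,::-1])
o=robot.get_obs(); print(o)
E
```

```text
scene [[393.6, 0.0, 281.6], [0.0, 393.6, 210.1], [0.0, 0.0, 1.0]] [[0.0819, 0.7576, -0.6476, 1.0849], [0.9966, -0.0565, 0.06, -0.1753], [0.0088, -0.6503, -0.7596, 0.7385], [0.0, 0.0, 0.0, 1.0]]
top [[461.0, 0.0, 281.7], [0.0, 461.0, 209.6], [0.0, 0.0, 1.0]] [[-0.1435, -0.967, 0.2106, 0.3416], [-0.9896, 0.1409, -0.0272, -0.1007], [-0.0034, -0.2124, -0.9772, 1.0785], [0.0, 0.0, 0.0, 1.0]]
{'time': 0.1, 'q': array([ 1.11448307e+00,  5.28379183e-01,  1.43374662e+00,  6.25270150e-06,
        1.18142694e+00, -1.78493415e-01]), 'joint_velocities': array([ 0.00065402, -0.00050697, -0.00403858, -0.00025274,  0.00051032,
        0.00026862]), 'joint_torque': array([-2.41117395e-04, -4.40982914e+01, -1.77150357e+01,  6.34577614e-02,
        5.33614308e-02, -6.28039879e-05]), 'position': array([0.17114678, 0.60057187, 0.29137446]), 'tool_rot': array([ 1.38464729e-01,  9.90366881e-01, -9.30186841e-04, -3.08618908e-04]), 'ft_force': array([-0.54709731,  1.13254366, -0.15335834]), 'moment': array([-0.00103462,  0.02010973, -0.01598622]), 'grip_force': 0.0, 'grip_width': 0.08715484585201552}
```

View pics/top0.png

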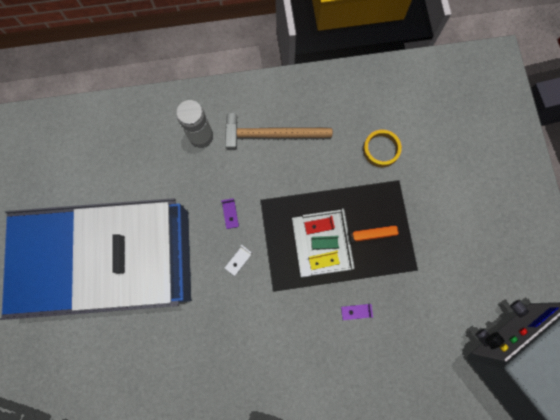

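View pics/scene0.png

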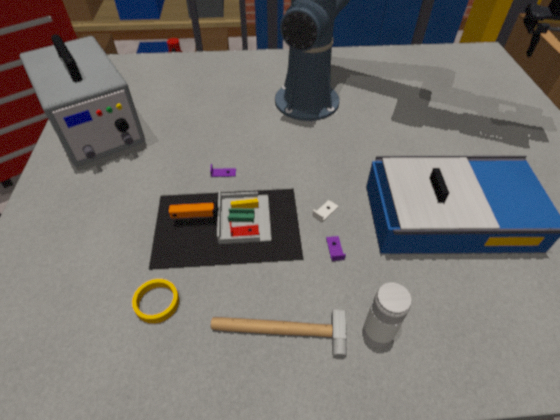

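The top view shows the box at left (cover at cols 75–170, bar at (118,253), opening to the left). The shovel's blade is at (322,243) on the mat, with the handle at (375,233) pointing right. Spray can, hammer and tape lie further out, in the upper part of the picture.

```bash
cat > h.py <<'E'
from rig import robot,cams
import cv2,numpy as np
from scipy.spatial.transform import Rotation as R
def ray(n,p,z,info=None):
    i=info or cams.camera_info(n);K,T=np.array(i["intrinsics"]),np.array(i["pose"])
    p=np.atleast_2d(np.float64(p));d=np.c_[p,np.ones(len(p))]@np.linalg.inv(K).T@T[:3,:3].T
    return T[:3,3]+d*((z-T[2,3])/d[:,2])[:,None]
def mask(im,lo,hi,roi=None):
    m=cv2.inRange(cv2.cvtColor(im,cv2.COLOR_RGB2HSV),lo,hi)
    if roi: k=np.zeros_like(m);a,b,c,d=roi;k[b:d,a:c]=255;m&=k
    return m
def big(m):
    c=max(cv2.findContours(m,cv2.RETR_EXTERNAL,cv2.CHAIN_APPROX_NONE)[0],key=cv2.contourArea)
    return c[:,0,:]
def rect(P):
    r=cv2.minAreaRect(np.float32(P[:,:2]*1000)); return np.round(r[0],1),np.round(r[1],1),round(r[2],2)
E
python3 - <<'E'
from h import *
t=cv2.imread("pics/top0.png")[:,:,::-1].copy(); s=cv2.imread("pics/scene0.png")[:,:,::-1].copy()
print("handle",rect(ray("top",big(mask(t,(5,180,120),(16,255,255),(340,215,410,250))),.053)))
print("handleS",rect(ray("scene",big(mask(s,(5,180,80),(16,255,255),(160,195,220,225))),.05)))
print("cover",rect(ray("top",big(mask(t,(0,0,150),(180,60,255),(60,190,176,320))),.0975)))
print("bar",rect(ray("top",big(mask(t,(0,0,0),(180,255,70),(100,225,135,285))),.1305)))
print("barS",rect(ray("scene",big(mask(s,(0,0,0),(180,255,60),(425,160,455,210))),.118)))
print("deck",rect(ray("top",big(mask(t,(100,150,60),(125,255,255),(0,190,74,325))),.09)))
print("mat",rect(ray("top",big(mask(t,(0,0,0),(180,255,50),(255,170,425,300))),.004)))
print("blade",rect(ray("top",big(mask(t,(0,0,120),(180,60,255),(285,200,360,285))),.02)))
for nm,lo,hi in (("red",(0,150,80),(4,255,255)),("grn",(60,80,40),(90,255,255)),("yel",(22,150,100),(32,255,255))):
    print(nm,rect(ray("top",big(mask(t,lo,hi,(290,205,355,280))),.02)))
print(ray("top",[[190,108],[197,143]],.15),ray("top",[[331,132],[238,132]],.02))
E
python3 - <<'E'
import cv2
t=cv2.imread("pics/top0.png")[185:325,0:420]
cv2.imwrite("pics/c1.png",cv2.resize(t,(800,267),interpolation=cv2.INTER_CUBIC))
E
```

```text
handle (array([ 479.5, -329.8]), array([100.9,  21.8]), 89.92)
handleS (array([ 481.5, -330.1]), array([103.6,  42.7]), 89.89)
cover (array([505.2, 226.3]), array([205.5, 216.3]), 86.24)
bar (array([503.2, 220.8]), array([20.8, 77.9]), 85.94)
barS (array([507.4, 225.2]), array([27.9, 98.6]), 85.27)
deck (array([517.4, 405.6]), array([143. , 208.9]), 86.19)
mat (array([ 495.6, -252.1]), array([215.4, 335.1]), 0.05)
blade (array([ 479.3, -207.5]), array([115.5, 141.9]), 89.98)
red (array([ 520.3, -210.7]), array([26.8, 64.2]), 3.66)
grn (array([ 479.3, -216.5]), array([57.8, 25.6]), 84.92)
yel (array([ 438.9, -208.5]), array([28.7, 64.9]), 4.51)
[[0.79336307 0.03785258 0.15      ]
 [0.71143883 0.03123733 0.15      ]] [[ 0.74410916 -0.27670701  0.02      ]
 [ 0.77695921 -0.05230419  0.02      ]]
```

View pics/c1.png

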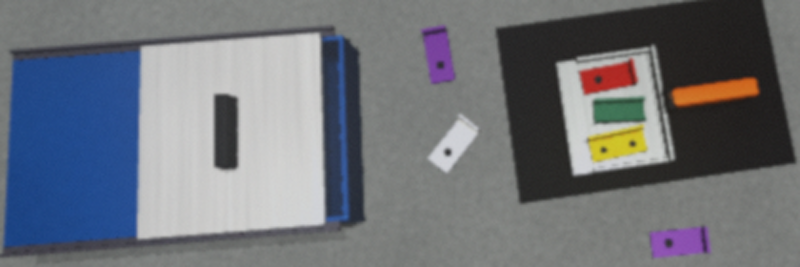

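The cover turns out to be about 3 cm open already. There is a gap between its right edge and the rim wall at crop x 325–345. I'll compute the rows with a small planner and pinch the bar.

```bash
cat >> h.py <<'E'
BA=np.deg2rad(86.2); BX=np.array([np.cos(BA),np.sin(BA),0]); BY=np.array([-BX[1],BX[0],0])
BO=np.array([.5034,.1926,0])
def box(x,y,z): return BO+BX*x+BY*y+[0,0,z]
def down(yaw): # tool y at yaw, pointing down
    y=np.array([np.cos(yaw),np.sin(yaw),0]); z=np.array([0,0,-1.]); return R.from_matrix(np.c_[np.cross(y,z),y,z])
def plan(wps,start=None):
    """wps: (pos,Rot,nrows or None); prints rows of 6"""
    if start is None: o=robot.get_obs(); start=(o["position"],R.from_quat(o["tool_rot"]))
    p,r=start
    for P,Q,n in wps:
        dv=(r.inv()*Q).as_rotvec(); d=np.linalg.norm(P-p)
        n=n or int(max(np.ceil(d/.062),np.ceil(np.linalg.norm(dv)/.18),1)); print("--",n)
        for k in range(n):
            print(np.round(r.inv().apply((P-p)/(n-k))*100,2).tolist(),np.round(dv/n,3).tolist())
            p=p+(P-p)/(n-k); r=r*R.from_rotvec(dv/n)
    return p,r
E
python3 - <<'E'
from h import *
for p in ([181.5,248],[171,248],[187,205],[187,300]): print(p,np.round((ray("top",[p],.09)[0]-BO)@np.c_[BX,BY],4))
C=box(.0325,0,0)
plan([(C+[0,0,.23],down(BA),None),(C+[0,0,.172],down(BA),None)])
E
```

```text
[181.5, 248] [-0.0945 -0.0049]
[171, 248] [-0.0719 -0.0067]
[187, 205] [-0.1096 -0.0991]
[187, 300] [-0.1026  0.1061]
-- 9
[-4.72, -2.99, 0.69] [-0.0, -0.0, -0.023]
[-4.65, -3.1, 0.69] [-0.0, -0.0, -0.023]
[-4.57, -3.21, 0.69] [-0.0, -0.0, -0.023]
[-4.5, -3.32, 0.68] [-0.0, -0.0, -0.023]
[-4.42, -3.42, 0.68] [-0.0, -0.0, -0.023]
[-4.33, -3.53, 0.68] [-0.0, -0.0, -0.023]
[-4.25, -3.63, 0.68] [-0.0, -0.0, -0.023]
[-4.16, -3.73, 0.68] [-0.0, -0.0, -0.023]
[-4.07, -3.82, 0.68] [-0.0, -0.0, -0.023]
-- 1
[0.0, -0.0, 5.8] [0.0, 0.0, -0.0]
```

```bash
python3 -m crank '[[-4.7,-3.0,0.7,0,0,-0.023,0],[-4.65,-3.1,0.7,0,0,-0.023,0],[-4.55,-3.2,0.7,0,0,-0.023,0],[-4.5,-3.3,0.7,0,0,-0.023,0],[-4.4,-3.4,0.7,0,0,-0.023,0]]'
python3 -m crank '[[-4.3,-3.5,0.7,0,0,-0.023,0],[-4.25,-3.6,0.7,0,0,-0.023,0],[-4.15,-3.7,0.7,0,0,-0.023,0],[-4.05,-3.8,0.7,0,0,-0.023,0],[0,0,0,0,0,0,0]]'
python3 - <<'E'
from h import *
C=box(.0325,0,0)
plan([(C+[0,0,.172],down(BA),2)])
im=cams.camera("wrist");cv2.imwrite("pics/w1.png",im[:,:,::-1]); i=cams.camera_info("wrist")
c=big(mask(im,(0,0,0),(180,255,50))); print(c.min(0),c.max(0),rect(ray("wrist",c,.1305,i)),C)
E
```

```text
time: 0.72
position: [0.3575, 0.3914, 0.2568]
tool_rot: [0.081, 0.997, -0.0, -0.0]
ft_force: [0.8, 0.8, 0.2]
grip_width: 0.0867
grip_force: 0.0
time: 1.35
position: [0.5068, 0.2235, 0.2285]
tool_rot: [0.038, 0.999, -0.0, 0.0]
ft_force: [-0.9, 0.3, -0.2]
grip_width: 0.0873
grip_force: 0.0
-- 2
[0.07, 0.07, 2.82] [-0.0, 0.0, -0.005]
[0.07, 0.07, 2.82] [-0.0, 0.0, -0.005]
[ 0 62] [559 419] (array([517.9, 224.7]), array([356.7, 212.7]), 85.75) [0.5055539  0.22502855 0.        ]
```

View pics/w1.png

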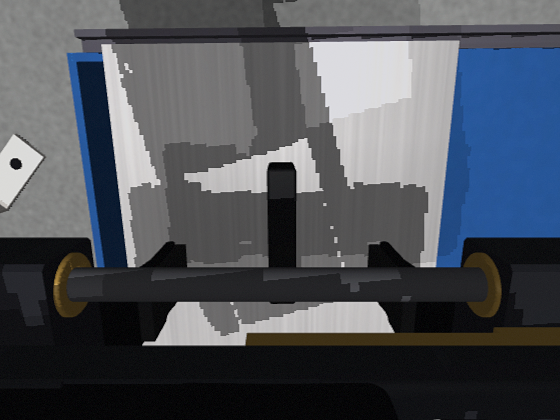

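The bar (cols 267–296) sits centred between the fingers. I'll descend and pinch it.

```bash
python3 -m crank '[[0.07,0.07,2.8,0,0,-0.005,0],[0.07,0.07,2.8,0,0,-0.005,0.2],[0,0,0,0,0,0,1],[0,0,0,0,0,0,1],[0,0,0,0,0,0,1]]' 20
python3 -m crank '[[0,0,0,0,0,0,1],[0,1.5,0,0,0,0,1],[0,4,0,0,0,0,1],[0,4,0,0,0,0,1],[0,3.5,0,0,0,0,1]]'
python3 -m crank '[[0,1,0,0,0,0,1],[0,0.5,0,0,0,0,1],[0,0,0,0,0,0,1]]'
```

```text
time: 2.02
position: [0.5032, 0.2286, 0.1745]
tool_rot: [0.03, 1.0, 0.0, 0.001]
ft_force: [-0.5, -0.4, -0.1]
grip_width: 0.0549
grip_force: 0.0
time: 2.65
position: [0.5115, 0.3594, 0.1737]
tool_rot: [0.03, 1.0, -0.0, 0.001]
ft_force: [3.8, -2.8, -1.1]
grip_width: 0.0159
grip_force: 20.0
time: 3.02
position: [0.5124, 0.3728, 0.1736]
tool_rot: [0.031, 1.0, 0.001, 0.001]
ft_force: [3.4, 0.5, 1.4]
grip_width: 0.0161
grip_force: 20.0
```

```bash
python3 -m crank '[[0,0.4,0,0,0,0,1],[0,0.4,0,0,0,0,1],[0,0,0,0,0,0,1]]'
```

```text
time: 3.4
position: [0.5128, 0.3793, 0.1736]
tool_rot: [0.03, 1.0, -0.001, 0.0]
ft_force: [4.8, -5.8, 3.1]
grip_width: 0.0159
grip_force: 20.0
```

```bash
python3 -m crank '[[0,0.4,0,0,0,0,1],[0,0.3,0,0,0,0,1],[0,0,0,0,0,0,1]]'
```

```text
time: 3.78
position: [0.513, 0.3802, 0.1735]
tool_rot: [0.029, 1.0, -0.008, -0.001]
ft_force: [4.7, -23.0, 8.7]
grip_width: 0.0157
grip_force: 20.0
```

Cover is at its end stop. Release, rise, and move over the shovel handle.

```bash
python3 -m crank '[[0,-0.7,0,0,0,0,1],[0,0,0,0,0,0,0.5],[0,0,0,0,0,0,0.2],[0,0,-3,0,0,0,0.1],[0,0,-5,0,0,0,0]]'
python3 - <<'E'
from h import *
G=np.array([.4795,-.306,.20])
plan([(G,down(0),None)])
E
```

```text
time: 4.4
position: [0.5098, 0.3809, 0.2514]
tool_rot: [0.03, 1.0, -0.001, -0.004]
ft_force: [0.6, -0.1, -0.5]
grip_width: 0.048
grip_force: 0.0
-- 12
[-0.09, -5.73, 0.45] [-0.001, -0.0, 0.126]
[-0.81, -5.67, 0.44] [-0.001, -0.0, 0.126]
[-1.52, -5.52, 0.44] [-0.001, -0.0, 0.126]
[-2.2, -5.29, 0.44] [-0.001, -0.0, 0.126]
[-2.85, -4.97, 0.43] [-0.001, -0.0, 0.126]
[-3.45, -4.58, 0.43] [-0.001, -0.0, 0.126]
[-3.99, -4.11, 0.43] [-0.001, -0.0, 0.126]
[-4.48, -3.57, 0.43] [-0.001, -0.0, 0.126]
[-4.89, -2.98, 0.43] [-0.001, -0.0, 0.126]
[-5.23, -2.35, 0.43] [-0.001, -0.0, 0.126]
[-5.48, -1.67, 0.43] [-0.001, -0.0, 0.126]
[-5.65, -0.97, 0.43] [-0.001, -0.0, 0.126]
```

```bash
python3 -m crank '[[-0.1,-5.7,0.3,0,0,0.126,0],[-0.8,-5.7,0.3,0,0,0.126,0],[-1.5,-5.5,0.3,0,0,0.126,0],[-2.2,-5.3,0.4,0,0,0.126,0],[-2.85,-5,0.4,0,0,0.126,0]]'
python3 -m crank '[[-3.45,-4.6,0.4,0,0,0.126,0],[-4,-4.1,0.4,0,0,0.126,0],[-4.5,-3.6,0.4,0,0,0.126,0],[-4.9,-3,0.4,0,0,0.126,0],[-5.2,-2.35,0.4,0,0,0.126,0]]'
python3 -m crank '[[-5.5,-1.7,0.4,0,0,0.126,0],[-5.65,-1,0.4,0,0,0.126,0],[0,0,0,0,0,0,0],[0,0,0,0,0,0,0]]'
python3 - <<'E'
from h import *
i=cams.camera_info("wrist");im=cams.camera("wrist");cv2.imwrite("pics/w2.png",im[:,:,::-1])
c=big(mask(im,(5,150,60),(16,255,255))); print(c.min(0),c.max(0),rect(ray("wrist",c,.057,i)))
t=cams.camera("top");cv2.imwrite("pics/top2.png",t[:,:,::-1])
plan([([.4795,-.306,.095],down(0),3)])
E
```

```text
time: 5.03
position: [0.4981, 0.0939, 0.236]
tool_rot: [0.34, 0.941, 0.0, -0.001]
ft_force: [0.6, -0.6, 0.5]
grip_width: 0.0863
grip_force: 0.0
time: 5.65
position: [0.4853, -0.1928, 0.2159]
tool_rot: [0.615, 0.789, 0.0, -0.001]
ft_force: [0.9, 1.5, -0.7]
grip_width: 0.0872
grip_force: 0.0
time: 6.15
position: [0.4794, -0.3054, 0.2076]
tool_rot: [0.708, 0.707, 0.0, -0.002]
ft_force: [0.1, 0.5, -0.9]
grip_width: 0.087
grip_force: 0.0
[261 182] [293 266] (array([ 480.5, -310.6]), array([61.4, 22.2]), 89.7)
-- 3
[-0.05, 0.0, 3.77] [-0.0, -0.001, 0.0]
[-0.05, -0.0, 3.77] [-0.0, -0.001, 0.0]
[-0.05, -0.0, 3.77] [-0.0, -0.001, 0.0]
```

View pics/w2.png

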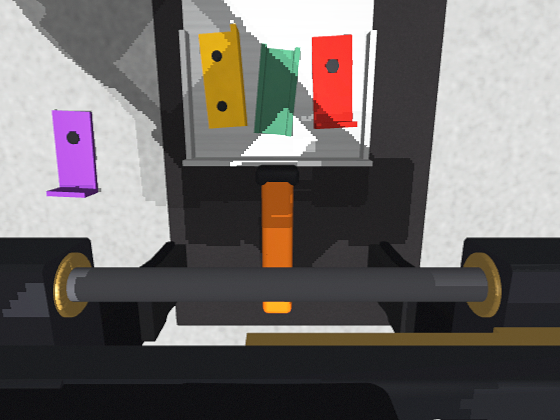

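The handle (cols 261–293) is centred between the fingers and the pieces are well inside the blade. Descend and grip hard, slightly forward.

```bash
python3 -m crank '[[-0.25,0,3.75,0,0,0,0],[-0.25,0,3.75,0,0,0,0],[-0.1,0.05,3.75,0,0,0,0],[0,0,0,0,0,0,0.4],[0,0,0,0,0,0,1]]' 60
python3 -m crank '[[0,0,0,0,0,0,1],[0,0,0,0,0,0,1],[0,0,0,0,0,0,1]]'
```

```text
time: 6.88
position: [0.4809, -0.3122, 0.0968]
tool_rot: [0.707, 0.707, 0.0, 0.0]
ft_force: [0.1, -1.0, -0.0]
grip_width: 0.0743
grip_force: 0.0
time: 7.25
position: [0.4805, -0.3132, 0.0966]
tool_rot: [0.708, 0.706, 0.0, 0.001]
ft_force: [0.1, 0.3, -0.8]
grip_width: 0.0449
grip_force: 0.0
```

```bash
python3 -m crank '[[1.3,0,0.1,0,0,0,0.6],[0,0,0,0,0,0,0.9],[0,0,0,0,0,0,1],[0,0,0,0,0,0,1],[0,0,0,0,0,0,1]]' 60
python3 -m crank '[[0,0,-0.5,0,0,0,1],[0,0,-1.5,0,0,0,1],[0,0,-2,0,0,0,1],[0,0,-1,0,0,0,1],[0,0,0,0,0,0,1]]'
python3 - <<'E'
from h import *
o=robot.get_obs(); print(o["moment"],o["ft_force"])
im=cams.camera("scene");cv2.imwrite("pics/s2.png",cv2.resize(im[120:300,100:560,::-1],(800,313)))
E
```

```text
time: 7.88
position: [0.4801, -0.2997, 0.0947]
tool_rot: [0.708, 0.706, 0.0, -0.0]
ft_force: [-0.1, 1.7, 0.0]
grip_width: 0.0215
grip_force: 60.0
time: 8.5
position: [0.4807, -0.3004, 0.1459]
tool_rot: [0.708, 0.706, -0.0, 0.001]
ft_force: [0.7, 0.1, -5.9]
grip_width: 0.0216
grip_force: 60.0
[-0.38049574  0.08081845  0.00527426] [ 0.68217164  0.06674393 -5.88102702]
```

View pics/s2.png

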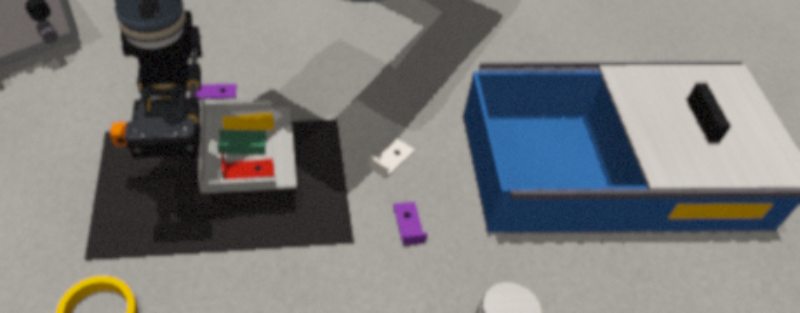

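The shovel is lifted level with its load; the cover is open and the mouth is clear. Next: carry it to the rim.

```bash
cat >> h.py <<'E'
L=np.array([.149,0,.0907])
def tip(deg): return R.from_rotvec(BY*np.deg2rad(deg))*down(BA-np.pi/2)
def lip(x,z,deg,y=0): r=tip(deg); return box(x,y,z)-r.apply(L),r
def lipnow():
    o=robot.get_obs(); r=R.from_quat(o["tool_rot"]); p=o["position"]+r.apply(L)
    fx=r.apply([1,0,0]); print("lip box",np.round([(p-BO)@BX,(p-BO)@BY,p[2]],4),"tilt",round(np.degrees(np.arcsin(-fx[2])),2),"F",np.round(o["ft_force"],1),"M",np.round(o["moment"],2),"q",np.round(o["q"],2))
E
python3 - <<'E'
from h import *
lipnow()
p,r=plan([(*lip(-.16,.125,0),5),(*lip(-.088,.12,0),3),(*lip(-.088,.105,6),2)])
E
```

```text
lip box [-3.444e-01 -1.000e-04  5.430e-02] tilt 0.04 F [-0.2  0.6 -3.4] M [-0.32  0.12  0.03] q [-0.76  0.66  1.7  -0.    0.78 -0.75]
-- 5
[3.68, 0.05, -1.41] [0.0, 0.0, 0.013]
[3.69, -0.0, -1.41] [0.0, 0.0, 0.013]
[3.69, -0.05, -1.41] [0.0, 0.0, 0.013]
[3.68, -0.1, -1.41] [0.0, 0.0, 0.013]
[3.68, -0.14, -1.41] [0.0, 0.0, 0.013]
-- 3
[2.4, 0.0, 0.17] [0.0, 0.0, 0.0]
[2.4, -0.0, 0.17] [0.0, 0.0, 0.0]
[2.4, 0.0, 0.17] [0.0, 0.0, 0.0]
-- 2
[0.51, 0.0, -0.0] [0.0, -0.052, -0.0]
[0.51, 0.0, -0.03] [0.0, -0.052, -0.0]
```

```bash
python3 -m crank '[[1.2,0,-1.4,0,0,0.013,1],[2.5,0,-1.8,0,0,0.013,1],[3.2,0,-1.8,0,0,0.013,1],[3.5,-0.1,-1.4,0,0,0.013,1],[3.5,-0.1,-0.6,0,0,0.013,1]]'
python3 -m crank '[[3.3,0,0,0,0,0,1],[3,0,0,0,0,0,1],[2.5,0,0,0,0,0,1],[1.8,0,0.2,0,0,0,1],[1,0,0.3,0,0,0,1]]'
python3 - <<'E'
from h import *
lipnow()
t=cams.camera("top");cv2.imwrite("pics/top3.png",cv2.resize(t[170:330,0:400,::-1],(800,320)))
plan([(*lip(-.088,.105,6),2),(*lip(-.088,.090,6),3)])
E
```

```text
time: 9.18
position: [0.4826, -0.159, 0.2158]
tool_rot: [0.731, 0.683, 0.0, 0.0]
ft_force: [0.1, -0.5, -3.5]
grip_width: 0.0213
grip_force: 60.0
time: 9.8
position: [0.4903, -0.044, 0.2097]
tool_rot: [0.73, 0.683, -0.0, -0.0]
ft_force: [-0.1, -0.3, -4.4]
grip_width: 0.0214
grip_force: 60.0
lip box [-0.0879 -0.0025  0.119 ] tilt 0.0 F [-0.1 -0.3 -4.4] M [-0.49  0.04  0.04] q [-0.32  0.48  1.84 -0.    0.82 -0.25]
-- 2
[0.48, -0.12, -0.07] [-0.001, -0.053, 0.0]
[0.48, -0.12, -0.1] [-0.001, -0.053, 0.0]
-- 3
[0.05, 0.0, 0.5] [0.0, -0.0, 0.0]
[0.05, 0.0, 0.5] [0.0, -0.0, 0.0]
[0.05, 0.0, 0.5] [0.0, -0.0, 0.0]
```

View pics/top3.png

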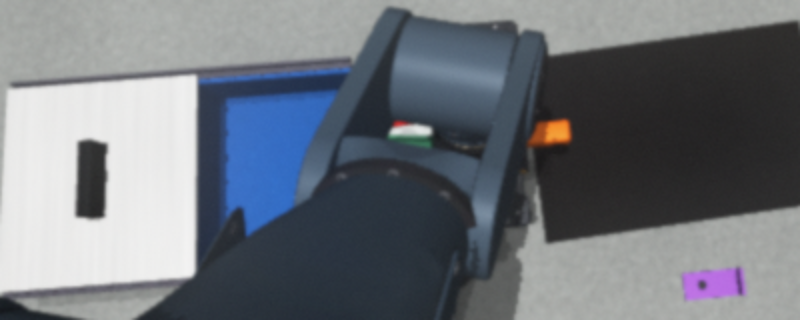

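The view is mostly blocked by the wrist, but the shovel is carried at the rim, with the mouth open to its left. Next, tilt a little and lower to contact.

```bash
python3 -m crank '[[0.5,-0.1,-0.1,0,-0.053,0,1],[0.5,-0.1,-0.1,0,-0.053,0,1],[0.05,0,0.5,0,0,0,1],[0,0,0,0,0,0,1],[0,0,0,0,0,0,1]]'
python3 -c "
from h import *
lipnow()"
python3 -m crank '[[0.05,0,0.5,0,0,0,1],[0,0,0.3,0,0,0,1],[0,0,0,0,0,0,1]]'
python3 -c "
from h import *
lipnow()"
```

```text
time: 10.48
position: [0.4894, -0.0356, 0.2063]
tool_rot: [0.73, 0.682, -0.039, 0.036]
ft_force: [-0.4, 0.0, -4.4]
grip_width: 0.0214
grip_force: 60.0
lip box [-0.0901 -0.0013  0.1004] tilt 6.05 F [-0.4  0.  -4.4] M [-0.22  0.05 -0.03] q [-0.25  0.49  1.85 -0.15  0.79 -0.08]
time: 10.85
position: [0.4891, -0.0354, 0.1981]
tool_rot: [0.729, 0.682, -0.039, 0.036]
ft_force: [0.8, -0.1, -4.3]
grip_width: 0.0218
grip_force: 60.0
lip box [-0.0899 -0.0009  0.0921] tilt 6.06 F [ 0.8 -0.1 -4.3] M [-0.23  0.09  0.03] q [-0.25  0.5   1.86 -0.15  0.77 -0.08]
```

```bash
python3 -m crank '[[0.15,0,0.3,0,0,0,1],[0,0,0.2,0,0,0,1],[0,0,0,0,0,0,1]]'
python3 -c "
from h import *
lipnow()"
python3 -m crank '[[0,0,0.2,0,0,0,1],[0,0,0.2,0,0,0,1],[0,0,0,0,0,0,1]]'
python3 -c "
from h import *
lipnow()"
```

```text
time: 11.22
position: [0.4898, -0.0346, 0.1937]
tool_rot: [0.729, 0.682, -0.038, 0.037]
ft_force: [-0.4, -2.3, 2.0]
grip_width: 0.0214
grip_force: 60.0
lip box [-0.089  -0.0017  0.0878] tilt 6.08 F [-0.4 -2.3  2. ] M [0.09 0.07 0.08] q [-0.25  0.51  1.86 -0.15  0.76 -0.07]
time: 11.6
position: [0.4896, -0.0349, 0.1894]
tool_rot: [0.729, 0.682, -0.038, 0.036]
ft_force: [-0.2, -1.3, 2.6]
grip_width: 0.0215
grip_force: 60.0
lip box [-0.0894 -0.0015  0.0834] tilt 6.07 F [-0.2 -1.3  2.6] M [0.09 0.04 0.04] q [-0.25  0.52  1.86 -0.15  0.75 -0.07]
```

Contact made at about 7 N, and the shovel gave slightly in the grip. Update the lip estimate and tip about it in small steps.

```bash
sed -i 's/^L=.*/L=np.array([.1495,0,.0845])/' h.py
python3 - <<'E'
from h import *
lipnow()
plan([(*lip(-.089,.088,18),2),(*lip(-.089,.0875,30),2),(*lip(-.089,.087,42),2)])
E
```

```text
lip box [-0.0882 -0.0015  0.0895] tilt 6.07 F [-0.2 -1.3  2.6] M [0.09 0.04 0.04] q [-0.25  0.52  1.86 -0.15  0.75 -0.07]
-- 2
[1.0, -0.06, -1.37] [0.0, -0.104, -0.001]
[0.85, -0.06, -1.47] [0.0, -0.104, -0.001]
-- 2
[1.05, -0.0, -1.44] [0.0, -0.105, 0.0]
[0.89, -0.0, -1.54] [0.0, -0.105, 0.0]
-- 2
[1.05, -0.0, -1.44] [0.0, -0.105, -0.0]
[0.9, 0.0, -1.54] [0.0, -0.105, -0.0]
```

```bash
python3 -m crank '[[0.5,0,-0.65,0,-0.052,0,1],[0.5,0,-0.7,0,-0.052,0,1],[0.45,0,-0.7,0,-0.052,0,1],[0.45,0,-0.75,0,-0.052,0,1],[0,0,0,0,0,0,1]]'
python3 - <<'E'
from h import *
lipnow()
plan([(*lip(-.089,.087,24),2),(*lip(-.089,.087,30),2)])
E
```

```text
time: 12.22
position: [0.4913, -0.0098, 0.2135]
tool_rot: [0.721, 0.675, -0.113, 0.107]
ft_force: [0.4, 1.0, 1.1]
grip_width: 0.0214
grip_force: 60.0
lip box [-0.0865 -0.0013  0.0871] tilt 17.91 F [0.4 1.  1.1] M [ 0.71  0.   -0.03] q [-0.1   0.5   1.83 -0.42  0.85  0.26]
-- 2
[0.37, -0.06, -0.72] [0.001, -0.053, 0.0]
[0.34, -0.06, -0.74] [0.001, -0.053, 0.0]
-- 2
[0.48, -0.0, -0.76] [0.0, -0.052, -0.0]
[0.44, -0.0, -0.78] [0.0, -0.052, -0.0]
```

```bash
python3 -m crank '[[0.4,0,-0.67,0,-0.052,0,1],[0.4,0,-0.7,0,-0.052,0,1],[0.45,0,-0.72,0,-0.052,0,1],[0.45,0,-0.74,0,-0.052,0,1],[0,0,0,0,0,0,1]]'
python3 - <<'E'
from h import *
lipnow()
cv2.imwrite("pics/s3.png",cams.camera("scene")[:,:,::-1])
plan([(*lip(-.089,.086,36),2),(*lip(-.089,.086,42),2)])
E
```

```text
time: 12.85
position: [0.4929, 0.0165, 0.2324]
tool_rot: [0.706, 0.661, -0.187, 0.175]
ft_force: [1.0, 3.2, 0.3]
grip_width: 0.0215
grip_force: 60.0
lip box [-0.0886 -0.0012  0.0848] tilt 29.74 F [1.  3.2 0.3] M [ 1.18 -0.06 -0.06] q [ 0.04  0.52  1.79 -0.63  1.    0.5 ]
-- 2
[0.46, -0.06, -0.84] [0.0, -0.055, -0.0]
[0.42, -0.06, -0.87] [0.0, -0.055, -0.0]
-- 2
[0.48, -0.0, -0.76] [0.0, -0.052, 0.0]
[0.44, -0.0, -0.78] [0.0, -0.052, 0.0]
```

View pics/s3.png

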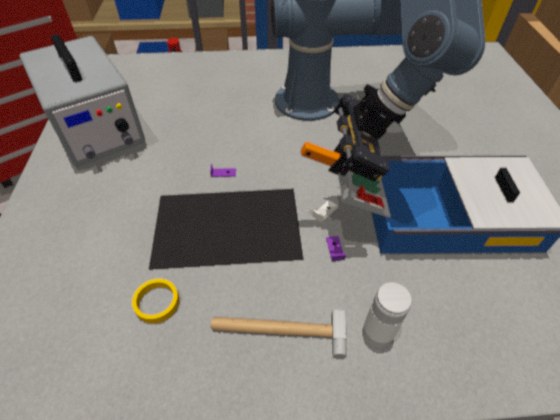

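The lip rests on the rim at the mouth's left end; the red and green pieces are still on the blade around (368,190). Tip further, tracking the pieces numerically.

```bash
cat >> h.py <<'E'
def pieces(n="scene"):
    im=cams.camera(n); roi=(340,150,480,240) if n=="scene" else (60,190,260,310)
    for nm,lo,hi in (("red",(0,150,50),(4,255,255)),("grn",(60,80,30),(90,255,255)),("yel",(22,150,60),(32,255,255)),("org",(5,150,60),(16,255,255))):
        m=mask(im,lo,hi,roi if nm!="org" else (0,0,560,420)); a=cv2.countNonZero(m)
        if nm=="org" and a: print("org",rect(big(m)))
        elif a: ys,xs=np.nonzero(m); print(n,nm,a,int(xs.mean()),int(ys.mean()),xs.min(),xs.max())
    return im
E
python3 -m crank '[[0.45,0,-0.8,0,-0.055,0,1],[0.4,0,-0.82,0,-0.055,0,1],[0.45,0,-0.75,0,-0.052,0,1],[0.45,0,-0.75,0,-0.052,0,1],[0,0,0,0,0,0,1]]'
python3 - <<'E'
from h import *
lipnow(); pieces()
plan([(*lip(-.089,.085,48),2),(*lip(-.089,.085,54),2)])
E
```

```text
time: 13.52
position: [0.495, 0.0479, 0.2479]
tool_rot: [0.682, 0.638, -0.262, 0.245]
ft_force: [0.2, 3.9, -1.6]
grip_width: 0.0215
grip_force: 60.0
lip box [-0.0904 -0.0011  0.085 ] tilt 42.01 F [ 0.2  3.9 -1.6] M [ 1.38 -0.1   0.04] q [ 0.18  0.57  1.73 -0.77  1.19  0.68]
scene red 32 397 223 392 403
scene grn 204 399 209 393 405
scene yel 48 389 200 386 393
org (array([142000.,  33500.]), array([  9000., 100000.]), 90.0)
-- 2
[0.54, -0.06, -0.81] [-0.0, -0.053, -0.0]
[0.5, -0.06, -0.84] [-0.0, -0.053, -0.0]
-- 2
[0.48, -0.0, -0.76] [0.0, -0.052, -0.0]
[0.44, -0.0, -0.78] [0.0, -0.052, -0.0]
```

```bash
python3 -m crank '[[0.55,0,-0.7,0,-0.053,0,1],[0.5,0,-0.72,0,-0.053,0,1],[0,0,0,0,0,0,1],[0,0,0,0,0,0,1]]'
python3 - <<'E'
from h import *
lipnow(); im=pieces(); cv2.imwrite("pics/s4.png",im[:,:,::-1]); im=pieces("top"); cv2.imwrite("pics/t4.png",im[:,:,::-1])
im=np.hstack([cv2.resize(cv2.imread("pics/s4.png")[130:250,320:520],(480,288)),cv2.resize(cv2.imread("pics/t4.png")[185:325,50:200],(309,288))]);cv2.imwrite("pics/c4.png",im)
E
```

```text
time: 14.08
position: [0.4961, 0.0643, 0.2514]
tool_rot: [0.667, 0.624, -0.298, 0.278]
ft_force: [-0.0, 3.4, -0.5]
grip_width: 0.0217
grip_force: 60.0
lip box [-0.0915 -0.0013  0.0837] tilt 48.09 F [-0.   3.4 -0.5] M [ 1.22 -0.09  0.09] q [ 0.24  0.61  1.7  -0.83  1.29  0.74]
scene red 33 397 223 391 403
scene grn 216 399 209 393 406
scene yel 62 389 199 386 393
org (array([131472. ,  33152.1]), array([121135.2,  10286.7]), 0.97)
org (array([214176.5, 234794.1]), array([13124.3, 45989.3]), 77.47)
```

View pics/c4.png

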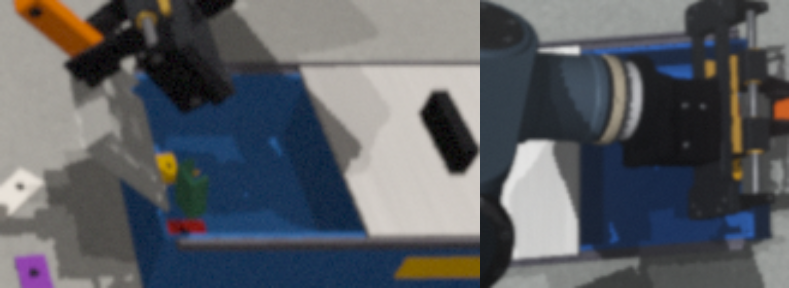

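The blade looks empty. The yellow, green and red pieces are in the mouth just past the lip. I'll check where they lie if they're on the floor.

Run:
```python
from h import *
for z in (.015,.05,.09):
  P=ray("scene",[[397,223],[399,209],[389,199]],z)-BO; print(z,np.round(np.c_[P@BX,P@BY],3).tolist())
P=ray("scene",[[406,209],[393,209]],.01)-BO; print(np.round(np.c_[P@BX,P@BY],3).tolist())
```

```text
0.015 [[-0.04, -0.028], [-0.027, 0.016], [-0.045, 0.049]]
0.05 [[-0.054, -0.056], [-0.041, -0.014], [-0.058, 0.017]]
0.09 [[-0.07, -0.088], [-0.058, -0.049], [-0.074, -0.019]]
[[-0.007, 0.02], [-0.039, 0.02]]
```

All three pieces are on the box floor (box x ≈ −0.04, y ≈ −0.03/0.01/0.05). Next: lift off and return the shovel to the mat.

Run:
```python
from h import *
p,r=plan([(*lip(-.10,.12,48),1),(*lip(-.15,.16,44),2),(*lip(-.340,.12,4),7),(*lip(-.340,.035,4),2)])
```

```text
-- 1
[-3.28, -0.11, -1.76] [-0.001, 0.002, -0.001]
-- 2
[-3.44, -0.0, 1.05] [-0.0, 0.035, -0.0]
[-3.47, 0.0, 0.93] [-0.0, 0.035, -0.0]
-- 7
[-1.83, 0.0, 3.95] [-0.0, 0.1, -0.0]
[-2.22, 0.0, 3.75] [-0.0, 0.1, -0.0]
[-2.58, 0.0, 3.51] [-0.0, 0.1, -0.0]
[-2.92, 0.0, 3.24] [-0.0, 0.1, -0.0]
[-3.22, -0.0, 2.93] [-0.0, 0.1, -0.0]
[-3.5, 0.0, 2.59] [-0.0, 0.1, -0.0]
[-3.74, 0.0, 2.23] [-0.0, 0.1, -0.0]
-- 2
[0.3, -0.0, 4.24] [0.0, -0.0, -0.0]
[0.3, -0.0, 4.24] [0.0, -0.0, -0.0]
```

```bash
python3 -m crank '[[-2.3,0,-1.9,0,0,0,1],[-3.5,0,0,0,0.035,0,1],[-3.4,0,0.6,0,0.035,0,1],[-2.2,0,3.5,0,0.1,0,1],[-2.2,0,3.75,0,0.1,0,1]]'
python3 -m crank '[[-2.6,0,3.5,0,0.1,0,1],[-2.9,0,3.2,0,0.1,0,1],[-3.2,0,2.9,0,0.1,0,1],[-3.5,0,2.6,0,0.1,0,1],[-3.7,0,2.2,0,0.1,0,1]]'
python3 -m crank '[[0,0,0,0,0,0,1],[0,0,0,0,0,0,1]]'
python3 - <<'E'
from h import *
lipnow(); s=cams.camera("scene");cv2.imwrite("pics/s5.png",s[:,:,::-1])
t=cams.camera("top")
m=mask(s,(5,150,60),(16,255,255),(100,100,420,300)); c=big(m); print("org",c.min(0),c.max(0))
w=cams.camera("wrist");cv2.imwrite("pics/w5.png",w[:,:,::-1])
c=big(mask(w,(5,150,60),(16,255,255)));print("orgw",c.min(0),c.max(0))
# lip edge in wrist image: bright column profile at image col 280
print(w[20:175:6,300].tolist())
E
```

```text
time: 14.8
position: [0.486, -0.0696, 0.3028]
tool_rot: [0.701, 0.656, -0.206, 0.192]
ft_force: [0.6, -0.6, -2.4]
grip_width: 0.0213
grip_force: 60.0
time: 15.42
position: [0.4714, -0.2715, 0.2248]
tool_rot: [0.73, 0.683, -0.026, 0.022]
ft_force: [0.6, 0.6, -2.2]
grip_width: 0.0216
grip_force: 60.0
time: 15.68
position: [0.4718, -0.2698, 0.2249]
tool_rot: [0.73, 0.682, -0.027, 0.023]
ft_force: [-0.5, 1.3, -2.5]
grip_width: 0.0215
grip_force: 60.0
lip box [-0.3203  0.001   0.1301] tilt 4.04 F [-0.5  1.3 -2.5] M [-0.13  0.07  0.02] q [-0.7   0.5   1.72 -0.08  0.88 -0.58]
org [170 159] [181 171]
orgw [250 302] [303 332]
[[110, 110, 110], [111, 109, 111], [112, 112, 112], [110, 111, 112], [106, 107, 106], [109, 108, 110], [109, 110, 110], [109, 111, 111], [109, 110, 110], [107, 108, 108], [108, 108, 109], [110, 109, 109], [107, 108, 108], [246, 247, 247], [117, 118, 118], [102, 103, 102], [104, 104, 104], [102, 103, 103], [100, 102, 102], [100, 100, 101], [102, 104, 103], [100, 100, 101], [99, 100, 99], [99, 100, 101], [99, 100, 101], [102, 103, 102]]
```

Run:
```python
from h import *
o=robot.get_obs(); r=R.from_quat(o["tool_rot"]); i=cams.camera_info("wrist");K,T=np.array(i["intrinsics"]),np.array(i["pose"])
w=cv2.imread("pics/w5.png",0)
for c in (200,240,320,360): print(c,[int(k) for k in np.nonzero(np.abs(np.diff(w[:240,c].astype(int)))>25)[0]])
print([int(k) for k in np.nonzero(np.abs(np.diff(w[130].astype(int)))>25)[0]])
for phi in (0,2,4,6,8,10):
  a=np.deg2rad(phi);out=[]
  for sx,sy,sz in ((-60,0,30),(-62,0,30),(-60,0,4),(60,0,4),(35,70,18),(60,70,0),(60,-70,0)):
    v=np.array([.089+sx/1e3,sy/1e3,.0907-sz/1e3])-[0,0,.0507]
    v=np.array([v[0]*np.cos(a)+v[2]*np.sin(a),v[1],v[2]*np.cos(a)-v[0]*np.sin(a)])+[0,0,.0507]
    q=T[:3,:3].T@(o["position"]+r.apply(v)-T[:3,3]); q=K@q; out.append(np.round(q[:2]/q[2]).astype(int).tolist())
  print(phi,out)
```

```text
200 [131, 135, 160, 161, 168, 172, 209]
240 [61, 153, 209]
320 [32, 112, 129, 209]
360 [67, 144, 164, 176, 209]
[115, 116, 203, 281, 282, 309, 318, 338, 427, 436]
0 [[274, 208], [274, 212], [274, 196], [273, -81], [446, -28], [434, -76], [113, -77]]
2 [[274, 207], [274, 212], [274, 194], [273, -92], [452, -34], [440, -87], [107, -87]]
4 [[274, 207], [274, 212], [274, 192], [273, -102], [457, -41], [446, -97], [101, -97]]
6 [[274, 207], [274, 212], [274, 190], [273, -113], [463, -47], [452, -108], [94, -108]]
8 [[274, 207], [274, 212], [274, 188], [273, -124], [470, -53], [459, -119], [87, -119]]
10 [[274, 207], [274, 212], [274, 186], [273, -136], [476, -60], [467, -130], [79, -131]]
```

View pics/w5.png

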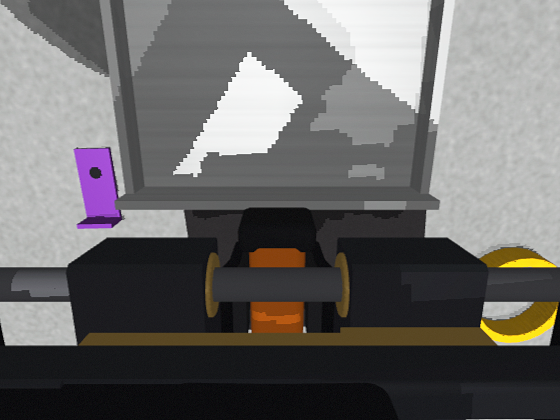

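The shovel is empty and about 4° nose-up in the grip, so the current 4° tool tilt makes it level. Lower it to the mat.

```bash
python3 -m crank '[[-0.7,0,3,0,0,0,1],[-0.8,0,4,0,0,0,1],[-0.2,0,3,0,0,0,1],[0,0,2,0,0,0,1],[0,0,0,0,0,0,1]]'
python3 -m crank '[[0,0,0.4,0,0,0,1],[0,0,0.2,0,0,0,1],[0,0,0,0,0,0,1]]'
```

```text
time: 16.45
position: [0.4715, -0.2937, 0.1061]
tool_rot: [0.729, 0.683, -0.027, 0.023]
ft_force: [0.0, -0.6, -1.2]
grip_width: 0.0214
grip_force: 60.0
time: 16.82
position: [0.4721, -0.296, 0.1018]
tool_rot: [0.73, 0.683, -0.026, 0.025]
ft_force: [0.6, 0.0, -2.5]
grip_width: 0.0212
grip_force: 60.0
```

```bash
python3 -c "
from h import *
lipnow()"; python3 -m crank '[[0,0,0.2,0,0,0,1],[0,0,0.1,0,0,0,1],[0,0,0,0,0,0,1]]'
```

```text
lip box [-0.3466 -0.0013  0.0067] tilt 4.16 F [ 0.6  0.  -2.5] M [-0.15  0.06  0.05] q [-0.74  0.72  1.76 -0.1   0.62 -0.59]
time: 17.2
position: [0.4717, -0.2962, 0.0981]
tool_rot: [0.73, 0.683, -0.026, 0.024]
ft_force: [-0.2, 0.8, -2.5]
grip_width: 0.0208
grip_force: 60.0
```

```bash
python3 -m crank '[[0,0,0.2,0,0,0,1],[0,0,0.1,0,0,0,1],[0,0,0,0,0,0,1]]'; python3 -m crank '[[0,0,0.15,0,0,0,1],[0,0,0,0,0,0,1]]'
```

```text
time: 17.58
position: [0.4718, -0.2964, 0.0951]
tool_rot: [0.73, 0.683, -0.026, 0.024]
ft_force: [-1.1, -0.1, -2.0]
grip_width: 0.0211
grip_force: 60.0
time: 17.82
position: [0.4718, -0.2966, 0.0945]
tool_rot: [0.73, 0.683, -0.026, 0.025]
ft_force: [-1.1, 0.1, 4.4]
grip_width: 0.0214
grip_force: 60.0
```

```bash
python3 -m crank '[[0,0,0,0,0,0,0.5],[0,0,0,0,0,0,0],[0,0,0,0,0,0,0],[0,0,-3,0,0,0,0],[0,0,-6,0,0,0,0]]'
python3 - <<'E'
from h import *
o=robot.get_obs()
plan([(np.array([.5125,.378,.245]),down(BA),13)])
E
```

```text
time: 18.45
position: [0.4711, -0.2893, 0.182]
tool_rot: [0.73, 0.683, -0.027, 0.021]
ft_force: [0.6, -0.8, -0.1]
grip_width: 0.0637
grip_force: 0.0
-- 13
[5.1, -0.03, -0.83] [-0.004, 0.004, -0.121]
[5.07, 0.59, -0.81] [-0.004, 0.004, -0.121]
[4.96, 1.2, -0.79] [-0.004, 0.004, -0.121]
[4.78, 1.79, -0.76] [-0.004, 0.004, -0.121]
[4.54, 2.36, -0.74] [-0.004, 0.004, -0.121]
[4.22, 2.89, -0.71] [-0.004, 0.004, -0.121]
[3.84, 3.38, -0.68] [-0.004, 0.004, -0.121]
[3.41, 3.82, -0.65] [-0.004, 0.004, -0.121]
[2.93, 4.21, -0.62] [-0.004, 0.004, -0.121]
[2.4, 4.54, -0.59] [-0.004, 0.004, -0.121]
[1.84, 4.79, -0.56] [-0.004, 0.004, -0.121]
[1.25, 4.98, -0.53] [-0.004, 0.004, -0.121]
[0.64, 5.1, -0.51] [-0.004, 0.004, -0.121]
```

```bash
python3 -m crank '[[5,0,-1.5,-0.004,0.004,-0.121,0],[5.05,0.6,-1.5,-0.004,0.004,-0.121,0],[4.95,1.2,-1.2,-0.004,0.004,-0.121,0],[4.8,1.8,-1,-0.004,0.004,-0.121,0],[4.55,2.35,-0.8,-0.004,0.004,-0.121,0]]'
python3 -m crank '[[4.2,2.9,-0.7,-0.004,0.004,-0.121,0],[3.85,3.4,-0.6,-0.004,0.004,-0.121,0],[3.4,3.8,-0.5,-0.004,0.004,-0.121,0],[2.9,4.2,-0.4,-0.004,0.004,-0.121,0],[2.4,4.5,-0.3,-0.004,0.004,-0.121,0]]'
python3 -m crank '[[1.85,4.8,0,-0.004,0.004,-0.121,0],[1.25,5,0,-0.004,0.004,-0.121,0],[0.65,5.1,0,-0.004,0.004,-0.121,0],[0,0,0,0,0,0,0],[0,0,0,0,0,0,0]]'
python3 - <<'E'
from h import *
o=robot.get_obs()
t=cams.camera("top"); s=cams.camera("scene")
print("handle",rect(ray("top",big(mask(t,(5,180,120),(16,255,255),(330,200,430,270))),.053)))
print("handleS",rect(ray("scene",big(mask(s,(5,180,80),(16,255,255),(150,180,230,240))),.05)))
print("blade",rect(ray("top",big(mask(t,(0,0,120),(180,60,255),(272,190,365,295))),.02)))
for nm,lo,hi in (("red",(0,150,50),(4,255,255)),("grn",(60,80,30),(90,255,255)),("yel",(22,150,60),(32,255,255))):
  for n,im,roi in (("top",t,(60,180,260,330)),("scene",s,(340,150,480,240))):
    m=mask(im,lo,hi,roi)
    if m.any():
      P=ray(n,[np.argwhere(m)[:,::-1].mean(0)],.015)[0]-BO; print(n,nm,cv2.countNonZero(m),np.round([P@BX,P@BY],3))
plan([(np.array([.5125,.378,.1735]),down(BA),2)])
E
```

```text
time: 19.08
position: [0.4882, -0.0314, 0.2277]
tool_rot: [0.492, 0.87, -0.018, 0.016]
ft_force: [0.3, 0.2, 0.3]
grip_width: 0.0874
grip_force: 0.0
time: 19.7
position: [0.5039, 0.2245, 0.2432]
tool_rot: [0.21, 0.978, -0.009, 0.006]
ft_force: [1.5, -0.8, -0.0]
grip_width: 0.0868
grip_force: 0.0
time: 20.32
position: [0.5126, 0.3764, 0.2403]
tool_rot: [0.032, 0.999, -0.004, -0.001]
ft_force: [0.2, -0.9, -0.1]
grip_width: 0.0872
grip_force: 0.0
handle (array([ 469.9, -330.9]), array([101.5,  22.3]), 86.51)
handleS (array([ 471.3, -328.6]), array([107.7,  39.9]), 85.73)
blade (array([ 477.5, -212.8]), array([124.5, 143.2]), 86.26)
top red 20 [-0.051 -0.031]
scene red 43 [-0.04 -0.03]
top grn 51 [-0.033 -0.012]
scene grn 198 [-0.027  0.015]
scene yel 82 [-0.047  0.045]
-- 2
[0.03, 0.15, 3.35] [-0.003, -0.001, 0.0]
[0.03, 0.14, 3.35] [-0.003, -0.001, 0.0]
```

The shovel lies flat (both views agree, same geometry as at the start) and the pieces are in the box. Next: pinch the bar and shut the cover.

```bash
python3 -m crank '[[0,0.15,3.35,0,0,0,0],[0,0.15,3.3,0,0,0,0.5],[0,0,0,0,0,0,1],[0,0,0,0,0,0,1],[0,0,0,0,0,0,1]]' 25
python3 -m crank '[[0,0,0,0,0,0,1],[0,0,0,0,0,0,1],[0,-1.5,0,0,0,0,1],[0,-3.5,0,0,0,0,1],[0,-4,0,0,0,0,1]]'
python3 -m crank '[[0,-4,0,0,0,0,1],[0,-3,0,0,0,0,1],[0,-1.2,0,0,0,0,1],[0,0,0,0,0,0,1],[0,0,0,0,0,0,1]]'
```

```text
time: 21.05
position: [0.5143, 0.3796, 0.1761]
tool_rot: [0.032, 0.999, -0.002, 0.001]
ft_force: [0.2, -0.5, 0.3]
grip_width: 0.0554
grip_force: 0.0
time: 21.68
position: [0.5077, 0.2893, 0.175]
tool_rot: [0.032, 0.999, -0.002, 0.001]
ft_force: [2.0, 2.0, -3.7]
grip_width: 0.0158
grip_force: 25.0
time: 22.3
position: [0.5024, 0.2081, 0.175]
tool_rot: [0.032, 0.999, -0.003, -0.0]
ft_force: [1.2, -1.5, -7.6]
grip_width: 0.0157
grip_force: 25.0
```

```bash
python3 -m crank '[[0,-0.5,0,0,0,0,1],[0,-0.4,0,0,0,0,1],[0,0,0,0,0,0,1]]'; python3 -m crank '[[0,-0.4,0,0,0,0,1],[0,-0.4,0,0,0,0,1],[0,0,0,0,0,0,1]]'
```

```text
time: 22.68
position: [0.5018, 0.1996, 0.175]
tool_rot: [0.032, 0.999, -0.002, -0.0]
ft_force: [3.6, 4.0, -11.0]
grip_width: 0.0159
grip_force: 25.0
time: 23.05
position: [0.5016, 0.1985, 0.1749]
tool_rot: [0.035, 0.999, 0.005, 0.001]
ft_force: [3.7, 31.9, -16.8]
grip_width: 0.0159
grip_force: 25.1
```

```bash
python3 -m crank '[[0,0.4,0,0,0,0,1],[0,0,0,0,0,0,0.5],[0,0,0,0,0,0,0],[0,0,-0,0,0,0,0],[0,0,-6,0,0,0,0]]'
python3 -m crank '[[0,0,-6,0,0,0,0],[0,6,0,0,0,0,0],[0,6,0,0,0,0,0],[0,6,0,0,0,0,0],[0,0,0,0,0,0,0]]'
python3 - <<'E'
from h import *
t=cams.camera("top"); s=cams.camera("scene")
c=big(mask(t,(0,0,130),(180,60,255),(60,190,178,320))); P=(ray("top",c,.0975)-BO); print("cover right edge",np.percentile(P@BX,[0.5,2,50,99]),"n",len(c))
m=mask(s,(0,0,0),(180,255,60),(400,150,470,215))
if m.any(): print("barS",rect(ray("scene",big(m),.118)))
for n,im in(("top",t),("scene",s)): print(n,"blue/dark gap",[cv2.countNonZero(mask(im,(100,150,20),(125,255,255),r)) for r in ([(168,205,182,290)] if n=="top" else [(370,170,400,230)])])
print("can",np.round(ray("top",[np.argwhere(mask(t,(0,0,150),(180,40,255),(170,90,215,125)))[:,::-1].mean(0)],.15),3))
t0=cv2.imread("pics/top0.png")[:,:,::-1].copy();d=cv2.absdiff(t,t0).max(2)
for nm,(a,b,c2,e) in dict(can=(170,90,215,150),hammer=(222,108,340,155),tape=(360,125,405,170)).items(): print(nm,(d[b:e,a:c2]>50).sum())
print(robot.get_obs()["position"])
E
```

```text
time: 23.68
position: [0.4987, 0.194, 0.2319]
tool_rot: [0.032, 0.999, -0.004, -0.006]
ft_force: [0.9, 0.1, 0.9]
grip_width: 0.0482
grip_force: 0.0
time: 24.3
position: [0.5126, 0.3783, 0.2946]
tool_rot: [0.03, 1.0, -0.002, 0.0]
ft_force: [-1.0, -1.0, 0.3]
grip_width: 0.0862
grip_force: 0.0
cover right edge [-0.0895031  -0.08914767 -0.00301791  0.10892181] n 360
barS (array([505.4, 198.3]), array([27.1, 98.4]), 85.88)
top blue/dark gap [0]
scene blue/dark gap [460]
can [[0.787 0.041 0.15 ]]
can 0
hammer 0
tape 0
[0.51246343 0.37473951 0.29416575]
```

Run:
```python
from h import *
t=cams.camera("top")
c=big(mask(t,(0,0,130),(180,60,255),(60,190,189,320))); P=(ray("top",c,.0975)-BO); print(np.percentile(P@BX,[0,1,5,50,95,99,100]),rect(ray("top",c,.0975)))
print(t[250,165:195].tolist())
```

```text
[-0.09677984 -0.09669531 -0.09636297 -0.00514946  0.10851633  0.1089196
  0.10902129] (array([504.1, 197.6]), array([205.2, 221.3]), 86.96)
[[204, 203, 203], [204, 205, 204], [203, 202, 201], [201, 201, 200], [201, 200, 200], [202, 202, 201], [203, 203, 202], [205, 206, 203], [206, 207, 205], [206, 207, 206], [208, 208, 208], [208, 209, 209], [208, 209, 209], [206, 207, 207], [206, 206, 206], [201, 201, 200], [174, 175, 174], [113, 114, 118], [61, 65, 73], [47, 52, 62], [46, 50, 60], [46, 51, 60], [46, 51, 60], [49, 53, 62], [58, 62, 68], [84, 87, 88], [113, 115, 113], [126, 128, 125], [127, 129, 127], [128, 130, 127]]
```

The cover reaches over the rim (−97 mm), so it is shut. Hand in.

```bash
python3 -c "
from rig import ticket
print(ticket.hand_in())"
```

```text
the job is handed in; nothing more can be done
None
```

The job is handed in at about 25 s of robot time: all three offcuts are in the box, the empty shovel lies flat on the mat, the cover is shut against its stop, and the hammer, spray can and tape roll have not moved in the camera views.

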